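# Put back the pet feeder's meal by four clicks and start it

### The job

On the two-bay pet feeder on the counter, push the upright fin of the delay dial round with a fingertip, clockwise as seen from above, exactly four clicks on from where it stands, pushing the fin from behind and not pinching it between the fingers. Then press the start key beside the dial fully down and let it come up again. Leave everything else on the counter where it is.

Things in the scene. Friction and masses are not known exactly. Their poses are not given: they have to be found in the camera images.
- feeder: Two-bay timer pet feeder, a display model screwed to the counter: white shell 270 (its x) x 340 mm (its y); origin under its centre, x away from the user, y to the user's left, z up. Front half: two closed lids, tops 71 mm up. Back half (x 1 to 135 mm): flat console, top 78 mm up, with the delay dial (axis at x 67, y 45 mm) and the start key (x 67, y -100 mm). Nothing else on it moves.
- delay_dial (a joint): Delay dial, vertical axis; rad, 0 at its end stop, growing CLOCKWISE seen from above to 4.189. It clicks into a stop every 20 degrees (0.349 rad): 13 stops, a printed mark each, and rests only in a stop. Seen from above its fin points (2.094 - value) rad counter-clockwise of the feeder's x axis. It starts in stop 1, 2, 3 or 4 (0.35 to 1.40).
- dial_centre (a point): Dial's axis at the level of its disc's top face, 92 mm above the counter; fixed to the feeder. The dial: grey disc 92 mm across, its top 14 mm above the console; hub 24 mm across, 6 mm tall; ONE upright pointer fin, running radially from the axis to 45 mm out, 12 mm thick, top 108 mm above the counter (16 mm above the disc), a white line along its top.
- fin_end (a point): Point in the middle of the fin's thickness, 40 mm out from the axis, 99 mm above the counter; turns with the dial, its x axis pointing outward along the fin. Pushing the fin sideways 38 mm from the axis takes about 5 to 9 N; about half way between two stops the dial snaps on by itself into the next stop (within 0.4 s), ahead of the finger.
- start_key (a joint): Start key on the console, a round grey push key 34 mm across that stands 8 mm proud of the console (top 86 mm above the counter); value in m, 0 up, 0.005 fully down; springs back; fully down takes about 5 N
- key_top (a point): centre of the start key's top face; moves down with the key
- snack_tub: closed snack tub, 52 mm across, 58 mm tall, 0.12 kg, loose, standing on the right-hand lid of the feeder; origin under its centre
- food_tin: food tin, 75 mm across, 56 mm tall, loose on the counter beside the feeder; origin under its centre
- chew_carton: small upright carton, 45 x 85 x 110 mm tall, loose on the counter beside the feeder; origin under its centre
- steel_bowl: steel bowl, 136 mm across, 45 mm tall, loose on the counter; origin under its centre
- slicker_brush: grooming brush, 177 mm long, 24 mm tall, lying on the counter; origin on the counter, under the inner end of the handle, x towards the head
- rubber_bone: rubber bone toy, 126 mm long, 36 mm tall, lying on the left-hand lid of the feeder; origin under its middle
There are look-alikes about, which are no part of the job. Of the things like the snack_tub, leave any that is turquoise; of the rest the larger one is meant.

How it is judged:
On the way, in this order (a step that is already met when the one before it is completed fails the run):
1. the dial stands four clicks clockwise of its start (distance of fin_end from where it was at the start of the episode between 0.0481 and 0.0546 m and value of joint delay_dial above 1.571 rad and velocity of joint delay_dial between -0.1 and 0.1 rad/s), for 0.3 s.
2. the start key is pressed down (value of joint start_key above 0.004 m and distance of fin_end from where it was at the start of the episode between 0.0481 and 0.0546 m and value of joint delay_dial above 1.571 rad), for 0.05 s.
At the end, for the whole second after the job is handed in: The dial rests in the fourth stop clockwise of the one it started in (within 0.3 click, 6 degrees), the start key has been pressed after that and is up again, and the six loose things are within 20 mm of where they were, at rest (all of step 1 and value of joint start_key below 0.001 m and distance of each of snack_tub, food_tin, chew_carton, steel_bowl, slicker_brush, rubber_bone from where it was at the start of the episode below 0.02 m and linear speed of each of snack_tub, food_tin, chew_carton, steel_bowl, slicker_brush, rubber_bone below 0.02 m/s); the robot touches nothing.
It fails at once if the fin is taken between the fingers instead of being pushed (contact force between the fingers and delay_dial above 0.3 N and y of the grasp point in the frame of fin_end between -0.006 and 0.006 m and x of the grasp point in the frame of fin_end between -0.05 and 0.012 m and z of the grasp point in the frame of fin_end below 0.025 m).
It fails at once if the start key is pressed before the dial has been set (value of joint start_key above 0.003 m and distance of fin_end from where it was at the start of the episode below 0.0481 m).
It fails at once if a loose thing is lifted, carried or knocked away (distance of any of snack_tub, food_tin, chew_carton, steel_bowl, slicker_brush, rubber_bone from where it was at the start of the episode above 0.03 m).
It also fails if it takes over 54 s, if anything falls off the work surface, if the arm or the gripper's body presses on something with over 40 N, if the wrist force passes 120 N, or if a joint passes its speed limit or range.

### The arm

A 6-joint arm with a two-finger parallel gripper is mounted at the origin on the work surface. World frame = base frame: x ahead of the robot, y to its left, z up, the work surface at z = 0. Lengths are in m, angles in rad, forces in N, time in s.
With the tool pointing down it reaches from about 0.25 to 0.775 m from the base axis. Payload 4 kg.
Tool frame: the origin (TCP) lies on the centre line of the jaws, within the pads' length; the fingertips stand 19 mm ahead of it and the grasp point (between the pads) is the TCP; x points along the fingers, z is the direction in which the jaws open and shut, and the axes are right-handed (so a half turn about x gives the same grasp; the last joint's range is limited). The gripper opens to 94 mm and grips with 3 to 60 N. Pads are 16 mm wide; open, the fingers measure 119 mm over their backs; the gripper's body (75 mm by 177 mm) begins 78 mm behind the grasp point.
Start: joints at [1.015, 0.087, 1.371, -0, 1.684, -0.103], TCP at [0.241, 0.495, 0.201] pointing down, gripper open.
Joint ranges: [-3.1, 3.1], [-0.76, 2.03], [0.27, 2.55], [-1.08, 4.22], [0.17, 2.65], [-2.57, 2.57]. Speed limits (rad/s): [2.79, 2.79, 3.14, 3.14, 3.14, 3.14].

### API

Orientations are given as [roll, pitch, yaw] about the fixed x, y, z axes, in that order (R = Rz(yaw) Ry(pitch) Rx(roll)).
In Python, from bench import robot, snapshot, camera_params gives the robot as it stands.
- The arm moves only by the tool step_arm, never from a script. Its argument "motion" is text: rows parted by semicolons, each of 7 numbers parted by spaces: the opening in per cent of the stroke, from 0 (shut) to 100 (fully open), then the shift along the tool's x, y, z in cm, then the turn, a rotation vector about the tool's x, y, z in rad. A call has 1 to 20 rows; each row shifts and turns the commanded pose from where the row before left it, along the tool's axes as they then stand; what a row does not reach is not made up. A row lasts 1/12 s, in which the tool goes at most 41.7 mm and 7.16 degrees, less where a joint would pass 70% of its speed; a pose out of reach is approached as far as the arm can. A call with a gripper value outside its range is refused whole. The fingers move at their own pace and stop on an object; the grip force is fixed at half the most. Time passes only in rows, so rows that do not move let the fingers close. It gives the time, the measured TCP pose, the force and the opening at its end, in the units of the state.
- robot.get_obs(): the state, without advancing time (a new reading comes with each control period).
- snapshot(name): name is "scene" or "side" or "wrist"; returns the picture (420x560x3 uint8, red, green, blue); there is no depth.
- camera_params(name): a dict with "fx", "fy", "cx", "cy" (pixels), "D" ([k1, k2, p1, p2, k3] as OpenCV has them; the pictures are not rectified), "R" (3x3) and "t" (3): a world point X has camera coordinates R X + t. Camera axes: x right, y down, z forward; pixel columns grow to the right and rows downward; lengths in m; the calibration is good to about 2 mm. A picture is of the moment at which its call begins: read the wrist's pose just before it. camera_params takes no time and is no camera call; for the wrist camera it gives the pose at the moment of the call.
- robot.close_job(): hands the job in, once; it reports no verdict.
The state is a dict: "time": time; "joint_positions": joint angles; "qvel": joint speeds; "joint_torque": joint torques, N m; "tool_pos": TCP position; "ee_rot": TCP orientation; "wrist_force": force on the tool from outside, world axes, zero at the start; "wrist_torque": the same for the moment, N m; "width": finger opening in m.
Only numpy, scipy, OpenCV 4.12 (cv2) and the standard library are available. Lean on these libraries where they do the work, as an engineer would, in place of code of your own. Each camera call takes 0.05 s, during which the arm holds its last target.

## Working session

There is one attempt and no reset: what is moved stays moved. The work goes in short steps, Python scripts to look and compute and a tool call to move; the robot and the scene stay as the last step left them, time stands still between calls to the robot, and variables do not carry over. Pictures are saved under pics/ and viewed, and the job is handed in when it is done.

Besides the shell and the picture viewer there is one more tool, called after "Emit:" by a JSON object that holds its "method" and its "body", one argument or row to a line. step_arm: Moves the arm, as the interface text tells. Its arguments: {"type":"object","properties":{"motion":{"type":"string"}},"required":["motion"]}

```bash
mkdir -p pics; ls
python3 - <<'E'
from bench import robot, snapshot, camera_params
import cv2
o=robot.get_obs();print(o)
for n in("scene","side","wrist"):
    p=camera_params(n);print(n,p)
    cv2.imwrite(f"pics/{n}0.png",snapshot(n)[:,:,::-1])
E
```

```text
pics
{'time': 0.0, 'joint_positions': array([ 1.01488597e+00,  8.79436013e-02,  1.37220914e+00, -2.85203046e-05,
        1.68360301e+00, -1.03131542e-01]), 'qvel': array([-1.42584774e-03,  1.54319940e-03,  8.33674151e-05, -2.23948851e-03,
        7.65321935e-04,  6.55811674e-04]), 'joint_torque': array([-1.00269172e-03, -3.40188468e+01, -3.02425683e+01,  7.13609112e-02,
        3.32752231e-02, -1.65902447e-04]), 'tool_pos': array([0.2403447 , 0.49409764, 0.19983331]), 'ee_rot': array([ 3.05156469,  1.56863304, -2.11360628]), 'wrist_force': array([-1.00005043,  0.38385805,  0.34960937]), 'wrist_torque': array([ 0.01913545, -0.0061853 ,  0.00428503]), 'width': 0.09408476177688081}
scene {'fx': 436.1152983715164, 'fy': 436.1152983715164, 'cx': 278.8579135165028, 'cy': 213.04300651990798, 'D': array([0.0173513, 0.       , 0.       , 0.       , 0.       ]), 'R': array([[-0.84926894,  0.52751589,  0.02166229],
       [ 0.28468596,  0.49210993, -0.82266744],
       [-0.44463038, -0.69249896, -0.56811004]]), 't': array([ 0.44725666, -0.07923165,  1.45968115])}
side {'fx': 486.8515986289911, 'fy': 486.8515986289911, 'cx': 282.36975812740224, 'cy': 207.56791164728833, 'D': array([-0.13324634,  0.        ,  0.        ,  0.        ,  0.        ]), 'R': array([[ 0.8248802 , -0.56489177,  0.02167826],
       [-0.34947857, -0.53971558, -0.76587977],
       [ 0.44433927,  0.62418297, -0.64261826]]), 't': array([-0.4347888 ,  0.25455083,  1.07769029])}
wrist {'fx': 356.08904497977045, 'fy': 356.08904497977045, 'cx': 277.1737378314186, 'cy': 205.38476165074312, 'D': array([-0.01479811,  0.        ,  0.        ,  0.        ,  0.        ]), 'R': array([[ 0.43720166,  0.89936052, -0.0023165 ],
       [ 0.86944719, -0.42199843,  0.25686359],
       [ 0.23003541, -0.11431526, -0.96644489]]), 't': array([-0.54876614, -0.02622017,  0.39103151])}
```

View pics/scene0.png

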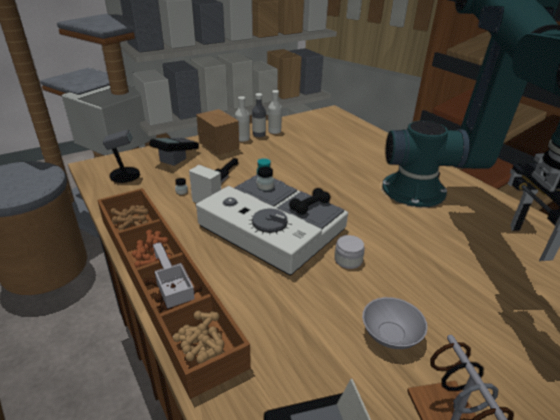

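View pics/side0.png

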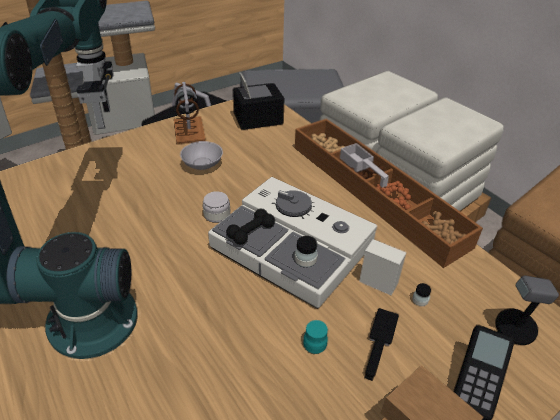

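View pics/wrist0.png

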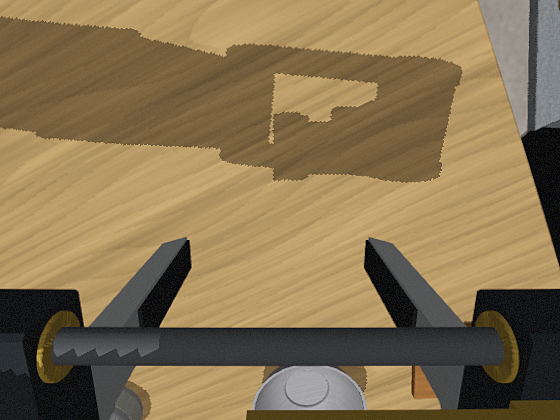

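The scene view shows the feeder with its dial at about (269,220) and key at (231,202). In the side view the dial is at (293,203) and the key at (341,227). Both need an enlarged look.

Run:
```python
import cv2
a=cv2.imread("pics/scene0.png")[165:275,185:355]; cv2.imwrite("pics/sc1.png",cv2.resize(a,None,fx=4.7,fy=4.7,interpolation=cv2.INTER_CUBIC))
a=cv2.imread("pics/side0.png")[170:305,200:390]; cv2.imwrite("pics/si1.png",cv2.resize(a,None,fx=4.2,fy=4.2,interpolation=cv2.INTER_CUBIC))
```

```text
(no output)
```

View pics/sc1.png

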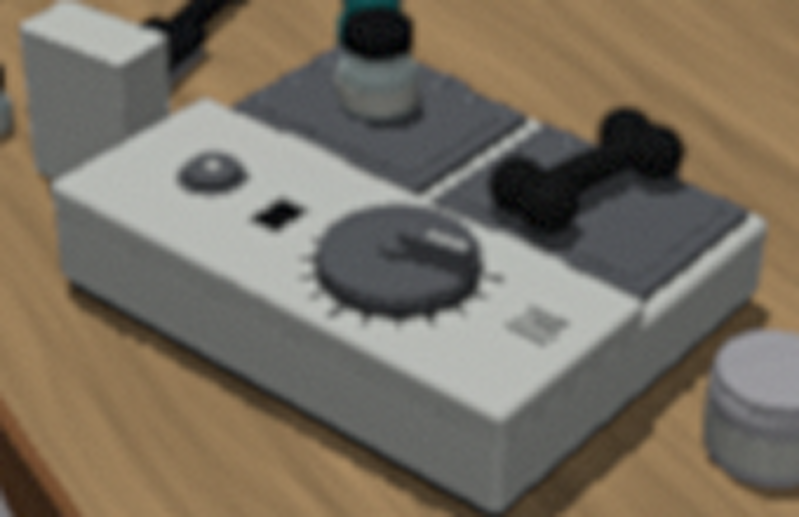

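View pics/si1.png

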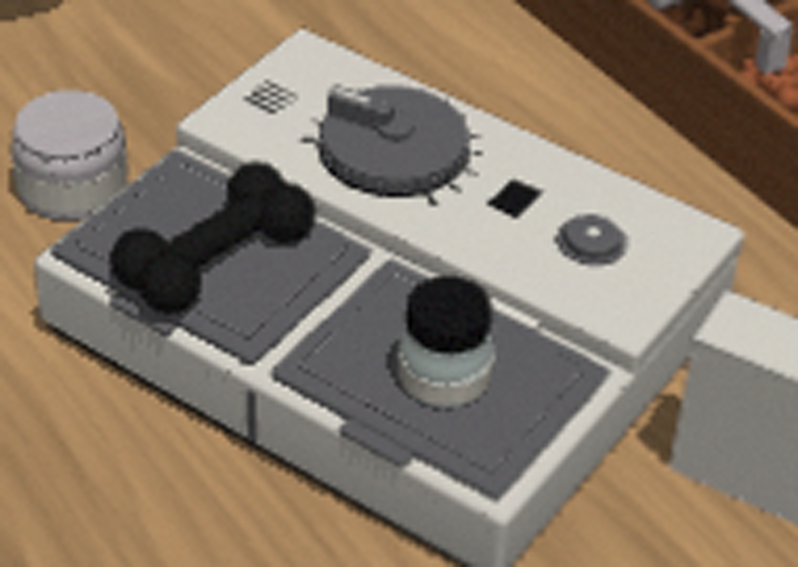

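```bash
cat > h.py <<'E'
import numpy as np,cv2
from bench import robot,snapshot,camera_params
from scipy.optimize import least_squares
def proj(n,X,p=None):
    p=p or camera_params(n);K=np.array([[p['fx'],0,p['cx']],[0,p['fy'],p['cy']],[0,0,1]])
    return cv2.projectPoints(np.array(X,float).reshape(-1,1,3),cv2.Rodrigues(p['R'])[0],p['t'],K,p['D'])[0].reshape(-1,2)
def fw(q,P):
    x,y,a=q;P=np.atleast_2d(np.array(P,float));c,s=np.cos(a),np.sin(a)
    return np.c_[x+c*P[:,0]-s*P[:,1],y+s*P[:,0]+c*P[:,1],P[:,2]]
def ray(n,uv,z,p=None):
    p=p or camera_params(n);K=np.array([[p['fx'],0,p['cx']],[0,p['fy'],p['cy']],[0,0,1]])
    u=cv2.undistortPoints(np.array([[uv]],float),K,p['D'])[0,0];d=p['R'].T@np.r_[u,1];c=-p['R'].T@p['t']
    return c+d*(z-c[2])/d[2]
E
python3 - <<'E'
from h import *
P=[[.135,.17,.078],[.135,-.17,.078],[.001,-.17,.078],[.001,.17,.078],[.067,-.1,.086]]
S=np.array([[497,418],[55,188],[207,100],[640,302],[212,163]])/4.7+[185,165]
T=np.array([[303,30],[742,238],[635,360],[180,132],[592,232]])/4.2+[200,170]
f=lambda q:np.r_[(proj("scene",fw(q,P))-S).ravel(),(proj("side",fw(q,P))-T).ravel()]
c=(ray("scene",S[0],.078)+ray("scene",S[2],.078))/2;print(c,[ray("side",t,.078) for t in T[:4]],[ray("scene",t,.078) for t in S[:4]])
best=min((least_squares(f,[c[0],c[1],a]) for a in np.arange(-3,3,.7)),key=lambda r:r.cost)
print(best.x,np.degrees(best.x[2]),best.fun.reshape(-1,2).round(1))
q=best.x;np.save("q.npy",q)
print("dial",fw(q,[.067,.045,.092]),"key",fw(q,[.067,-.1,.086]))
a=(proj("scene",fw(q,[.067,.045,.092]))-[185,165])*4.7;print(a,(proj("side",fw(q,[.067,.045,.092]))-[200,170])*4.2)
for k in range(0,6):
    th=2.094-k*.349;L=[[.067+r*np.cos(th),.045+r*np.sin(th),.108] for r in(.02,.045)]
    print(k,((proj("scene",fw(q,L))-[185,165])*4.7).round().tolist(),((proj("side",fw(q,L))-[200,170])*4.2).round().tolist())
E
```

```text
[ 0.58259918 -0.02676389  0.078     ] [array([0.58633578, 0.1406968 , 0.078     ]), array([ 0.6928335 , -0.17716994,  0.078     ]), array([ 0.57152289, -0.21965574,  0.078     ]), array([0.46128444, 0.09243387, 0.078     ])] [array([0.58861143, 0.1507756 , 0.078     ]), array([ 0.69928377, -0.15861707,  0.078     ]), array([ 0.57658694, -0.20430338,  0.078     ]), array([0.46590285, 0.10750232, 0.078     ])]
[ 0.51581809 -0.05688686 -5.95324555] -341.0958445275658 [[-0.6 -0.7]
 [-2.  -2.7]
 [-0.5 -2.4]
 [ 0.6 -1.1]
 [-0.5 -0.7]
 [-0.7 -1.5]
 [ 0.8 -1.5]
 [-0.5 -0.6]
 [-2.1 -2.4]
 [-0.6  0.3]]
dial [[0.56462486 0.00739299 0.092     ]] key [[ 0.61160284 -0.12978599  0.086     ]]
[[394.18315361 242.64875729]] [[392.13382121 130.14384907]]
0 [[430.0, 223.0], [474.0, 228.0]] [[361.0, 107.0], [321.0, 104.0]]
1 [[426.0, 230.0], [465.0, 243.0]] [[364.0, 101.0], [328.0, 89.0]]
2 [[418.0, 235.0], [447.0, 256.0]] [[371.0, 95.0], [343.0, 77.0]]
3 [[407.0, 239.0], [422.0, 264.0]] [[380.0, 92.0], [364.0, 69.0]]
4 [[394.0, 240.0], [394.0, 266.0]] [[391.0, 90.0], [388.0, 66.0]]
5 [[382.0, 238.0], [365.0, 263.0]] [[402.0, 91.0], [412.0, 68.0]]
```

```bash
cat >> h.py <<'E'
from scipy.spatial.transform import Rotation as Ro
def Rt(o=None):
    o=o or robot.get_obs();return Ro.from_euler('xyz',o['ee_rot']).as_matrix()
E
python3 - <<'E'
from h import *
o=robot.get_obs();R=Rt(o);print(o['time'],o['tool_pos'],R.round(3),np.degrees(np.arctan2(R[1,2],R[0,2])))
p=camera_params("wrist");c=-p['R'].T@p['t'];print("cam in tool",R.T@(c-o['tool_pos']),(R.T@p['R'].T).round(2))
E
```

```text
0.15 [0.24039109 0.49421047 0.20007287] [[-0.001 -0.899  0.437]
 [-0.001  0.437  0.899]
 [-1.     0.    -0.002]] 64.05831604926954
cam in tool [-0.18343588  0.075258   -0.00022758] [[ 0.   -0.26  0.97]
 [ 0.   -0.97 -0.26]
 [ 1.    0.   -0.  ]]
```

Emit:
{"method": "step_arm", "body": {
  "motion": "0 0 -1.4 -0.95 0 0 0;0 0 -2.85 -1.87 0 0 0;0 0 -2.85 -1.87 0 0 0;0 0 -2.85 -1.87 0 0 0;0 0 -2.85 -1.87 0 0 0;0 0 -2.85 -1.87 0 0 0;0 0 -2.85 -1.87 0 0 0;0 0 -2.85 -1.87 0 0 0;0 0 -2.85 -1.87 0 0 0;0 0 -2.85 -1.87 0 0 0;0 0 -2.85 -1.87 0 0 0;0 0 -2.85 -1.87 0 0 0;0 0 -2.85 -1.87 0 0 0;0 0 -2.85 -1.87 0 0 0;0 0 -2.85 -1.87 0 0 0;0 0 -2.85 -1.87 0 0 0;0 0 -1.4 -0.95 0 0 0;0 0 0 0 0 0 0"
}}

```text
time: 1.65
tool_pos: [0.5202, 0.0228, 0.1999]
ee_rot: [2.743, 1.569, -2.427]
wrist_force: [0.2, 0.1, 0.6]
width: 0.0005
```

Emit:
{"method": "step_arm", "body": {
  "motion": "0 0 0 0 -0.12 0 0;0 0 0 0 -0.12 0 0;0 0 0 0 -0.12 0 0;0 0 0 0 -0.12 0 0;0 0 0 0 -0.12 0 0;0 0 0 0 -0.12 0 0;0 0 0 0 -0.12 0 0;0 0 0 0 -0.12 0 0;0 0 0 0 0 0 0;0 0 0 0 0 0 0"
}}

```text
time: 2.48
tool_pos: [0.5187, 0.0269, 0.2009]
ee_rot: [0.254, 1.57, 2.33]
wrist_force: [0.1, -0.5, 0.7]
width: 0.0003
```

Run:
```python
from h import *
o=robot.get_obs();R=Rt(o);p=camera_params("wrist");im=snapshot("wrist")[:,:,::-1].copy()
np.save("p1.npy",p,allow_pickle=True);cv2.imwrite("pics/w1.png",im);cv2.imwrite("pics/w1b.png",cv2.resize(im,(800,600),interpolation=cv2.INTER_CUBIC))
print(o['time'],o['tool_pos'],np.degrees(np.arctan2(R[1,2],R[0,2])),o['width'],o['wrist_force'],o['joint_positions'])
q=np.load("q.npy");print(proj("wrist",fw(q,[.067,.045,.092]),p)*800/560)
```

```text
2.4833 [0.5186975  0.02685382 0.20085479] 118.94196542727525 0.00025299214517166707 [ 0.14830317 -0.54774571  0.68535885] [-5.77878350e-02  1.92691788e-02  1.44212333e+00  4.72295592e-04
  1.68069995e+00 -2.13366512e+00]
[[330.76513373 338.30229456]]
```

View pics/w1b.png

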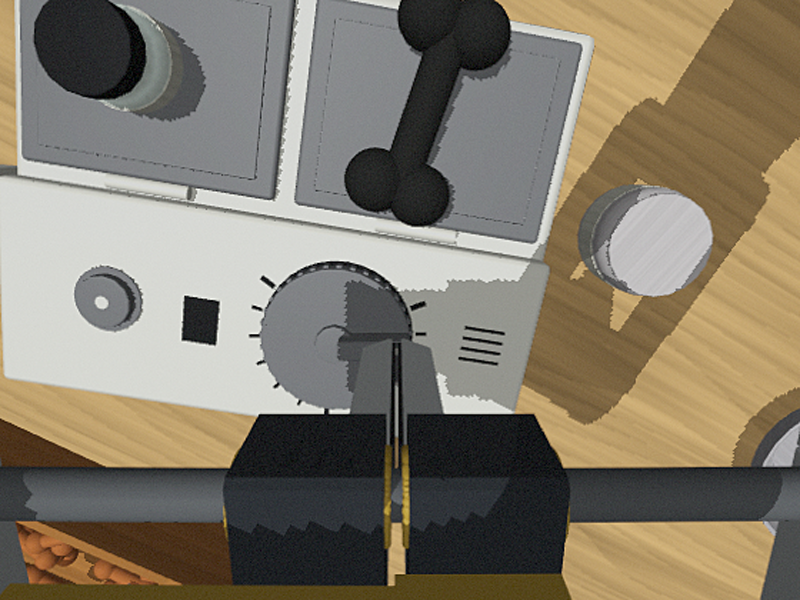

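Run:
```python
import cv2
a=cv2.imread("pics/w1.png")
cv2.imwrite("pics/w1c.png",cv2.resize(a[170:300,165:305],None,fx=5,fy=4.6153846*1.0833333,interpolation=cv2.INTER_CUBIC)[:600])
cv2.imwrite("pics/w1k.png",cv2.resize(a[170:250,40:120],None,fx=6,fy=6,interpolation=cv2.INTER_CUBIC))
```

```text
(no output)
```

View pics/w1c.png

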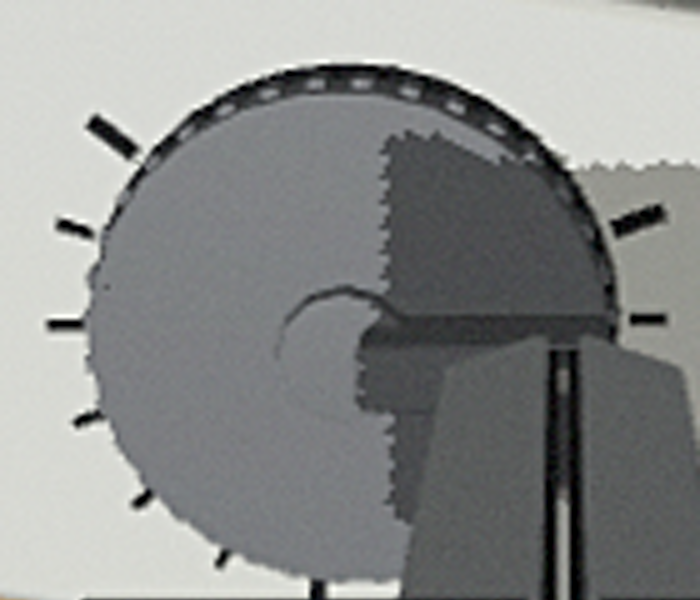

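View pics/w1k.png

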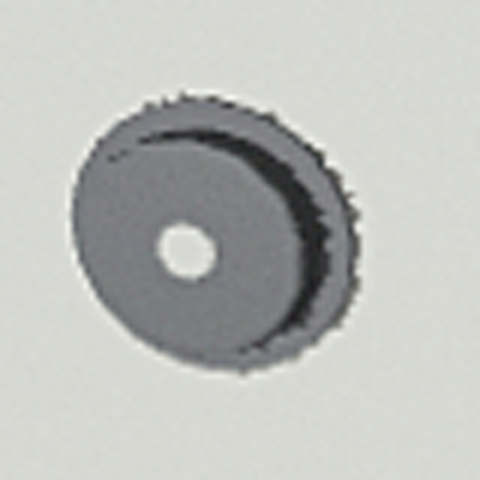

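Run:
```python
from h import *
p=np.load("p1.npy",allow_pickle=True).item()
q=np.load("q.npy")
d=ray("wrist",[235,237.6],.092,p);k=ray("wrist",[71,211.8],.086,p)
print("dial",d,"key",k,np.linalg.norm((d-k)[:2]),"yaw",np.degrees(np.arctan2(*(d-k)[[1,0]]))-90)
# marks: crop pixels
for m in [(640,218),(648,320),(113,137),(75,228),(66,324)]:
    w=ray("wrist",[165+m[0]/5,170+m[1]/5],.078,p);v=w-d;print(np.linalg.norm(v[:2]),np.degrees(np.arctan2(v[1],v[0])))
fa=[ray("wrist",[165+m[0]/5,170+m[1]/5],.108,p) for m in [(400,316),(600,318)]]
print("fin edge",fa,np.degrees(np.arctan2(*(fa[1]-fa[0])[[1,0]])))
```

```text
dial [0.56381133 0.01036314 0.092     ] key [ 0.61448831 -0.12585444  0.086     ] 0.1453388640549735 yaw 20.406694031867133
0.05386766853649611 138.12315443212609
0.05258500510020537 117.18205979934531
0.053651257642261634 -98.47464761641875
0.0529384772871148 -78.41647291434559
0.053506447885570595 -58.44094557823321
fin edge [array([0.55035856, 0.01471928, 0.108     ]), array([0.53478044, 0.04358356, 0.108     ])] 118.35583594413362
```

Emit:
{"method": "step_arm", "body": {
  "motion": "0 1.5 0 0 0 0 0;0 1.5 0 0 0 0 0;0 1.5 0 0 0 0 0;0 1.5 0 0 0 0 0;0 1 0 0 0 0 0;0 0.7 0 0 0 0 0;0 0.4 0 0 0 0 0;0 0.2 0 0 0 0 0;0 0 0 0 0 0 0;0 0 0 0 0 0 0"
}}

```text
time: 3.37
tool_pos: [0.5197, 0.026, 0.1187]
ee_rot: [-2.069, 1.569, 0.009]
wrist_force: [-0.3, -0.6, 0.1]
width: 0.0002
```

Run:
```python
from h import *
o=robot.get_obs();R=Rt(o);p=camera_params("wrist");im=snapshot("wrist")[:,:,::-1].copy()
s=snapshot("side")[:,:,::-1]
cv2.imwrite("pics/w2b.png",cv2.resize(im,(800,600),interpolation=cv2.INTER_CUBIC));cv2.imwrite("pics/s2.png",cv2.resize(s[150:270,220:380],None,fx=5,fy=5,interpolation=cv2.INTER_CUBIC))
print(o['time'],o['tool_pos'],np.degrees(np.arctan2(R[1,2],R[0,2])),o['wrist_force'])
```

```text
3.3667 [0.51968635 0.02599245 0.11873938] 119.04752603724425 [-0.34644112 -0.60857352  0.14173151]
```

View pics/w2b.png

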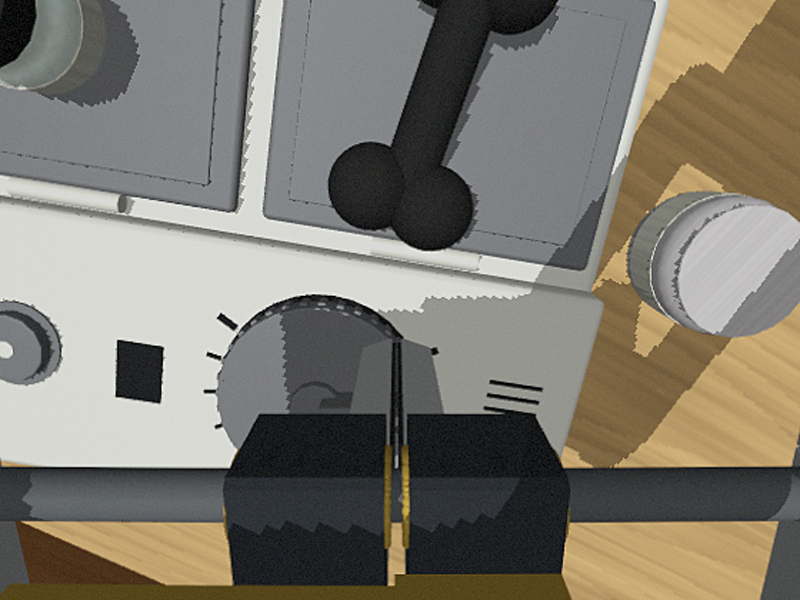

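View pics/s2.png

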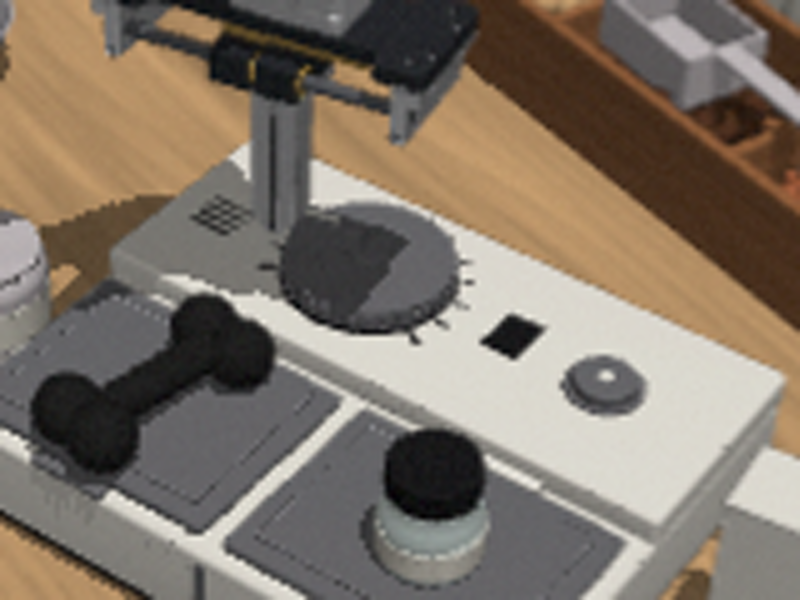

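Emit:
{"method": "step_arm", "body": {
  "motion": "0 0.07 -0.4 0.05 0 0 0;0 0.07 -0.4 0.05 0 0 0;0 0.07 -0.4 0.05 0 0 0;0 0.05 -0.3 0.05 0 0 0;0 0 0 0 0 0 0;0 0 0 0 0 0 0"
}}

```text
time: 3.97
tool_pos: [0.5314, 0.0352, 0.1152]
ee_rot: [1.01, 1.57, 3.088]
wrist_force: [0.7, 0.3, -0.3]
width: 0.0004
```

```bash
cat >> h.py <<'E'
def st(dial=(.5638,.0104)):
    o=robot.get_obs();R=Rt(o);v=(o['tool_pos']-np.r_[dial,0])
    print('t',o['time'],'tip z',o['tool_pos'][2]-.019,'z ang',np.degrees(np.arctan2(R[1,2],R[0,2])).round(1),'rel y,z mm',(R.T@v)[1:]*1e3,'F',o['wrist_force'].round(1))
    return o
E
python3 -c "
from h import *
st()"
```

```text
t 3.9667 tip z 0.09616796986592781 z ang 119.1 rel y,z mm [16.28743602 37.46667388] F [ 0.7  0.3 -0.3]
```

Emit:
{"method": "step_arm", "body": {
  "motion": "0 0 -0.132 0.047 0.035 0 0;0 0 -0.132 0.047 0.035 0 0;0 0 -0.132 0.047 0.035 0 0;0 0 -0.132 0.047 0.035 0 0;0 0 -0.132 0.047 0.035 0 0;0 0 -0.132 0.047 0.035 0 0;0 0 -0.132 0.047 0.035 0 0;0 0 -0.132 0.047 0.035 0 0;0 0 -0.132 0.047 0.035 0 0;0 0 -0.132 0.047 0.035 0 0;0 0 -0.132 0.047 0.035 0 0;0 0 -0.132 0.047 0.035 0 0"
}}

```text
time: 4.97
tool_pos: [0.5445, 0.0452, 0.1154]
ee_rot: [1.682, 1.571, -2.945]
wrist_force: [0.1, -1.0, 0.2]
width: 0.0005
```

Run:
```python
from h import *
st();s=snapshot("side")[:,:,::-1];a=snapshot("scene")[:,:,::-1]
cv2.imwrite("pics/s3.png",np.hstack([cv2.resize(s[170:240,250:330],None,fx=5,fy=5,interpolation=cv2.INTER_CUBIC),cv2.resize(a[190:260,230:310],None,fx=5,fy=5,interpolation=cv2.INTER_CUBIC)]))
```

```text
t 4.9667 tip z 0.09639222274291687 z ang 94.9 rel y,z mm [16.25360273 36.29416203] F [ 0.1 -1.   0.2]
```

View pics/s3.png

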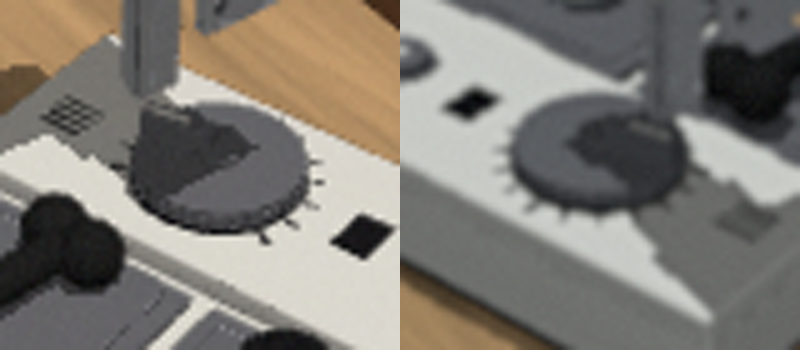

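Emit:
{"method": "step_arm", "body": {
  "motion": "0 0 -0.132 0.05 0.035 0 0;0 0 -0.132 0.05 0.035 0 0;0 0 -0.132 0.05 0.035 0 0;0 0 -0.132 0.05 0.035 0 0;0 0 -0.132 0.05 0.035 0 0;0 0 -0.132 0.05 0.035 0 0;0 0 -0.132 0.05 0.035 0 0;0 0 -0.132 0.05 0.035 0 0;0 0 -0.132 0.05 0.035 0 0;0 0 -0.132 0.05 0.035 0 0;0 0 -0.132 0.05 0.035 0 0;0 0 -0.132 0.05 0.035 0 0;0 0 -0.132 0.05 0.035 0 0;0 0 -0.132 0.05 0.035 0 0;0 0 -0.132 0.05 0.035 0 0;0 0 -0.132 0.05 0.035 0 0;0 0 -0.132 0.05 0.035 0 0;0 0 -0.132 0.05 0.035 0 0;0 0 0 0 0 0 0;0 0 0 0 0 0 0"
}}

```text
time: 6.73
tool_pos: [0.5692, 0.0489, 0.1153]
ee_rot: [1.877, 1.571, 2.906]
wrist_force: [0.3, -0.8, -0.2]
width: 0.0002
```

Run:
```python
from h import *
st();s=snapshot("side")[:,:,::-1];a=snapshot("scene")[:,:,::-1]
cv2.imwrite("pics/s4.png",np.hstack([cv2.resize(s[170:240,250:330],None,fx=5,fy=5,interpolation=cv2.INTER_CUBIC),cv2.resize(a[190:260,230:310],None,fx=5,fy=5,interpolation=cv2.INTER_CUBIC)]))
```

```text
t 6.7333 tip z 0.0963199958474684 z ang 59.0 rel y,z mm [15.27889839 35.7776587 ] F [ 0.3 -0.8 -0.2]
```

View pics/s4.png

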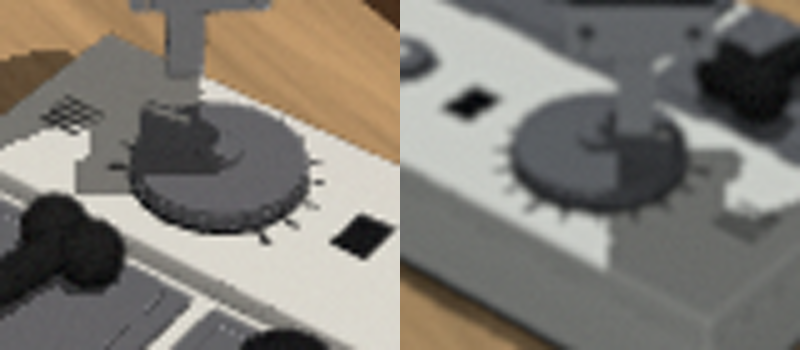

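Run:
```python
from h import *
s=snapshot("side")[:,:,::-1];a=snapshot("scene")[:,:,::-1];w=snapshot("wrist")[:,:,::-1]
q=np.load("q.npy");q[2]=np.radians(19.8)
A=np.hstack([cv2.resize(s[175:220,265:315],None,fx=8,fy=8,interpolation=cv2.INTER_CUBIC),cv2.resize(a[200:245,245:295],None,fx=8,fy=8,interpolation=cv2.INTER_CUBIC)])
cv2.imwrite("pics/s5.png",A)
cv2.imwrite("pics/w5.png",cv2.resize(w,(800,600)))
for k in range(1,6):
    th=np.radians(119.8+20-20*k-0);L=[[.5638+r*np.cos(th),.0104+r*np.sin(th),.108] for r in(.02,.045)]
    print(k,((proj("side",L)-[265,175])*8).round().tolist(),((proj("scene",L)-[245,200])*8+[400,0]).round().tolist())
t=robot.get_obs()['tool_pos']-[0,0,.019];print((proj("side",t)-[265,175])*8,(proj("scene",t)-[245,200])*8+[400,0])
```

```text
1 [[166.0, 148.0], [97.0, 126.0]] [[652.0, 114.0], [720.0, 137.0]]
2 [[178.0, 138.0], [125.0, 103.0]] [[639.0, 124.0], [690.0, 158.0]]
3 [[195.0, 131.0], [164.0, 88.0]] [[620.0, 130.0], [648.0, 172.0]]
4 [[216.0, 128.0], [209.0, 82.0]] [[599.0, 132.0], [600.0, 177.0]]
5 [[237.0, 129.0], [256.0, 85.0]] [[578.0, 130.0], [551.0, 172.0]]
[[166.32400104 126.68699369]] [[645.27799391 190.53260917]]
```

View pics/s5.png

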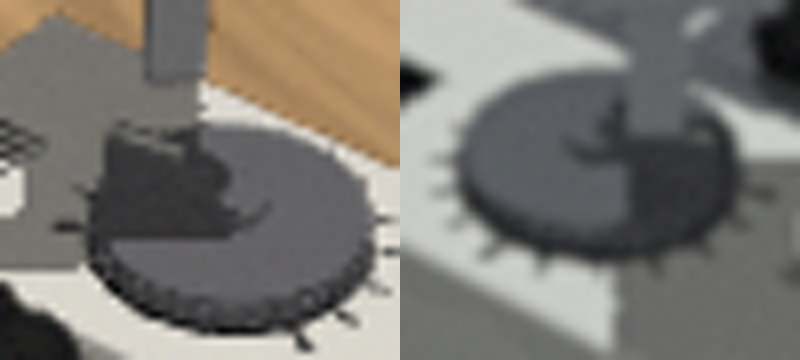

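View pics/w5.png

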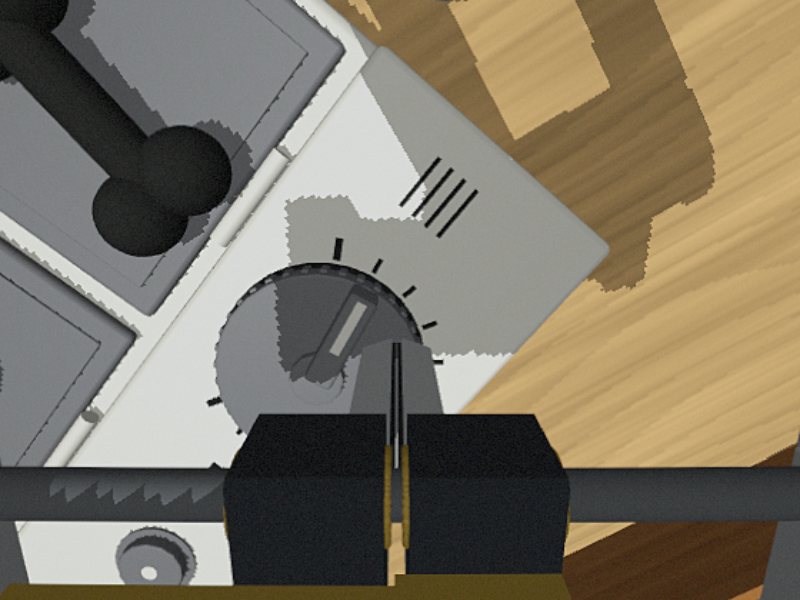

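Run:
```python
from h import *
print(robot.get_obs()['tool_pos'])
obs=[("side",(175/8+265,80/8+175)),("scene",(255/8+245,132/8+200))]
f=lambda X:np.r_[[proj(n,X)[0]-uv for n,uv in obs]].ravel()
r=least_squares(f,[.57,.05,.1]);print(r.x,r.fun)
d=[("side",(232/8+265,218/8+175)),("scene",(200/8+245,150/8+200))]
```

```text
[0.56919189 0.04901115 0.11540919]
[0.56758704 0.04710027 0.11781791] [-0.95988399  0.02036263 -0.92214162 -0.06890972]
```

The fin is still at stop 1. The finger passed over it without touching, so the tip sits about 15–20 mm higher than the nominal 19 mm would put it. Both side views triangulate it at about 0.118, near TCP height. I'll lift, go back behind the fin and find the disc by touch.

Emit:
{"method": "step_arm", "body": {
  "motion": "0 -1 0 0 0 0 0;0 -1 0 0 0 0 0;0 0 0.367 -0.18 -0.105 0 0;0 0 0.367 -0.18 -0.105 0 0;0 0 0.367 -0.18 -0.105 0 0;0 0 0.367 -0.18 -0.105 0 0;0 0 0.367 -0.18 -0.105 0 0;0 0 0.367 -0.18 -0.105 0 0;0 0 0.367 -0.18 -0.105 0 0;0 0 0.367 -0.18 -0.105 0 0;0 0 0.367 -0.18 -0.105 0 0;0 0 0.367 -0.18 -0.105 0 0;0 0 0.8 0 0 0 0;0 0 0.4 0 0 0 0;0 1 0 0 0 0 0;0 1 0 0 0 0 0;0 0.7 0 0 0 0 0;0 0.3 0 0 0 0 0;0 0 0 0 0 0 0;0 0 0 0 0 0 0"
}}

```text
time: 8.65
tool_pos: [0.5224, 0.0286, 0.1048]
ee_rot: [0.928, 1.57, 3.006]
wrist_force: [0.5, 0.2, 0.3]
width: 0.0003
```

Run:
```python
from h import *
o=st();s=snapshot("side")[:,:,::-1];a=snapshot("scene")[:,:,::-1]
A=np.hstack([cv2.resize(s[175:220,265:315],None,fx=8,fy=8,interpolation=cv2.INTER_CUBIC),cv2.resize(a[200:245,245:295],None,fx=8,fy=8,interpolation=cv2.INTER_CUBIC)])
cv2.imwrite("pics/s6.png",A)
for d in (0,.019):
  t=o['tool_pos']-[0,0,d];print((proj("side",t)-[265,175])*8,(proj("scene",t)-[245,200])*8+[400,0])
```

```text
t 8.65 tip z 0.08576678536235575 z ang 119.1 rel y,z mm [27.42175472 36.07467217] F [0.5 0.2 0.3]
[[ 84.15284803 187.30784904]] [[734.48208293  96.387761  ]]
[[ 83.41595627 232.54325975]] [[732.65048658 143.52056268]]
```

View pics/s6.png

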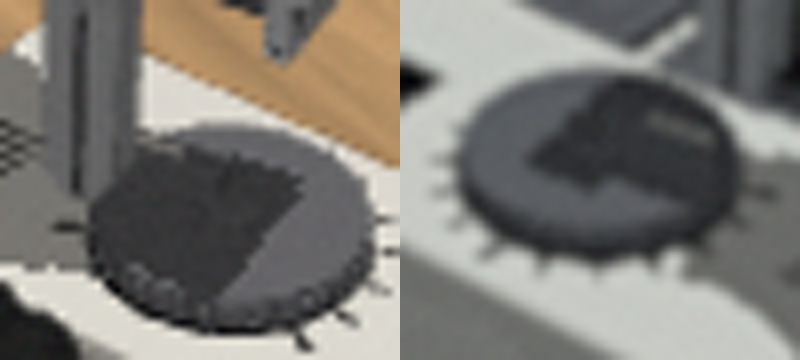

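Now the tip shows at the TCP's own projection. The nominal tip would already be inside the disc, yet there is no force, so the tip really is about level with the TCP. I'll go on down gently.

Emit:
{"method": "step_arm", "body": {
  "motion": "0 0.3 0 0 0 0 0;0 0.2 0 0 0 0 0;0 0.1 0 0 0 0 0;0 0 0 0 0 0 0;0 0 0 0 0 0 0"
}}

```text
time: 9.17
tool_pos: [0.5225, 0.0285, 0.0993]
ee_rot: [0.554, 1.571, 2.632]
wrist_force: [0.0, -0.5, 0.1]
width: 0.0003
```

Emit:
{"method": "step_arm", "body": {
  "motion": "0 0.1 0 0 0 0 0;0 0.1 0 0 0 0 0;0 0 0 0 0 0 0;0 0 0 0 0 0 0"
}}

```text
time: 9.5
tool_pos: [0.5226, 0.0285, 0.0973]
ee_rot: [0.248, 1.571, 2.326]
wrist_force: [0.2, 0.0, 0.3]
width: 0.0002
```

Emit:
{"method": "step_arm", "body": {
  "motion": "0 0 -0.4 0.05 0 0 0;0 0 -0.4 0.05 0 0 0;0 0 -0.3 0.05 0 0 0;0 0 -0.132 0.047 0.035 0 0;0 0 -0.132 0.047 0.035 0 0;0 0 -0.132 0.047 0.035 0 0;0 0 -0.132 0.047 0.035 0 0;0 0 0 0 0 0 0"
}}

```text
time: 10.17
tool_pos: [0.5336, 0.0384, 0.0972]
ee_rot: [1.627, 1.565, -2.72]
wrist_force: [-5.8, -2.5, 2.6]
width: 0.0
```

Run:
```python
from h import *
o=st();s=snapshot("side")[:,:,::-1];a=snapshot("scene")[:,:,::-1]
A=np.hstack([cv2.resize(s[175:220,265:315],None,fx=8,fy=8,interpolation=cv2.INTER_CUBIC),cv2.resize(a[200:245,245:295],None,fx=8,fy=8,interpolation=cv2.INTER_CUBIC)])
cv2.imwrite("pics/s7.png",A)
```

```text
t 10.1667 tip z 0.07822140478397104 z ang 111.0 rel y,z mm [18.68124546 36.88585679] F [-5.8 -2.5  2.6]
```

View pics/s7.png

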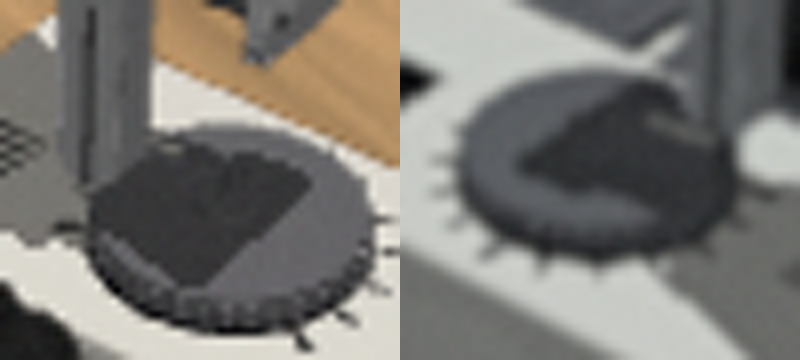

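Emit:
{"method": "step_arm", "body": {
  "motion": "0 0 -0.132 0.05 0.035 0 0;0 0 -0.132 0.05 0.035 0 0;0 0 -0.132 0.05 0.035 0 0;0 0 -0.132 0.05 0.035 0 0;0 0 -0.132 0.05 0.035 0 0;0 0 -0.132 0.05 0.035 0 0;0 0 -0.132 0.05 0.035 0 0;0 0 -0.132 0.05 0.035 0 0;0 0 0 0 0 0 0;0 0 0 0 0 0 0"
}}

```text
time: 11.1
tool_pos: [0.5446, 0.0458, 0.0973]
ee_rot: [1.347, 1.57, 3.006]
wrist_force: [-1.1, 0.2, 0.8]
width: 0.0002
```

Run:
```python
from h import *
o=st();s=snapshot("side")[:,:,::-1];a=snapshot("scene")[:,:,::-1]
A=np.hstack([cv2.resize(s[175:220,265:315],None,fx=8,fy=8,interpolation=cv2.INTER_CUBIC),cv2.resize(a[200:245,245:295],None,fx=8,fy=8,interpolation=cv2.INTER_CUBIC)])
cv2.imwrite("pics/s8.png",A)
```

```text
t 11.1 tip z 0.07831958167364883 z ang 95.1 rel y,z mm [16.07566334 36.92812158] F [-1.1  0.2  0.8]
```

View pics/s8.png

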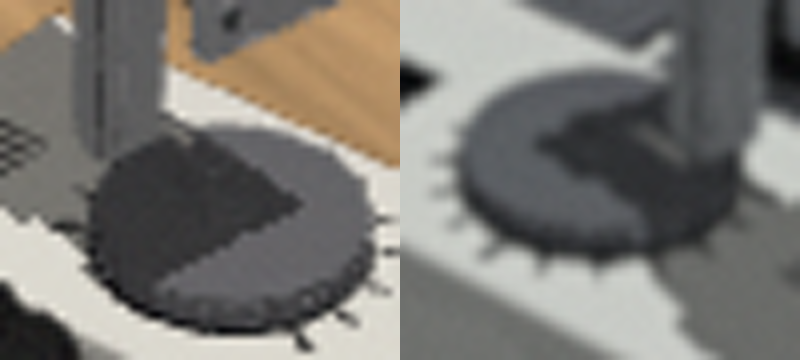

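Emit:
{"method": "step_arm", "body": {
  "motion": "0 0 -0.132 0.05 0.035 0 0;0 0 -0.132 0.05 0.035 0 0;0 0 -0.132 0.05 0.035 0 0;0 0 -0.132 0.05 0.035 0 0;0 0 -0.132 0.05 0.035 0 0;0 0 -0.132 0.05 0.035 0 0;0 0 -0.132 0.05 0.035 0 0;0 0 -0.132 0.05 0.035 0 0;0 0 -0.132 0.05 0.035 0 0;0 0 -0.132 0.05 0.035 0 0;0 0 -0.132 0.05 0.035 0 0;0 0 -0.132 0.05 0.035 0 0;0 0 -0.132 0.05 0.035 0 0;0 0 -0.132 0.05 0.035 0 0;0 0 -0.132 0.05 0.035 0 0;0 0 -0.132 0.05 0.035 0 0;0 0 -0.132 0.05 0.035 0 0;0 0 -0.132 0.05 0.035 0 0;0 0 0 0 0 0 0;0 0 0 0 0 0 0"
}}

```text
time: 12.87
tool_pos: [0.5696, 0.0494, 0.0974]
ee_rot: [-0.819, 1.57, 0.21]
wrist_force: [0.4, -0.6, 0.6]
width: 0.001
```

Run:
```python
from h import *
o=st();s=snapshot("side")[:,:,::-1];a=snapshot("scene")[:,:,::-1]
A=np.hstack([cv2.resize(s[175:220,265:315],None,fx=8,fy=8,interpolation=cv2.INTER_CUBIC),cv2.resize(a[200:245,245:295],None,fx=8,fy=8,interpolation=cv2.INTER_CUBIC)])
cv2.imwrite("pics/s9.png",A)
```

```text
t 12.8667 tip z 0.07837738551274562 z ang 59.0 rel y,z mm [15.12095915 36.38280664] F [ 0.4 -0.6  0.6]
```

View pics/s9.png

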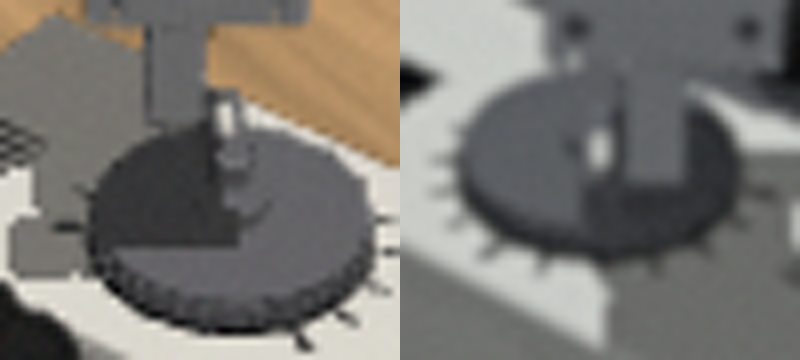

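Emit:
{"method": "step_arm", "body": {
  "motion": "0 0 -0.132 0.05 0.035 0 0;0 0 -0.132 0.05 0.035 0 0;0 0 -0.132 0.05 0.035 0 0;0 0 -0.132 0.05 0.035 0 0;0 0 -0.132 0.05 0.035 0 0;0 0 -0.132 0.05 0.035 0 0;0 0 0 0 0 0 0;0 0 0 0 0 0 0;0 0 0 0 0 0 0;0 0 0 0 0 0 0"
}}

```text
time: 13.8
tool_pos: [0.5751, 0.049, 0.0972]
ee_rot: [1.746, 1.565, 2.566]
wrist_force: [-5.8, 4.1, 2.4]
width: 0.0004
```

Run:
```python
from h import *
o=st();s=snapshot("side")[:,:,::-1];a=snapshot("scene")[:,:,::-1]
A=np.hstack([cv2.resize(s[175:220,265:315],None,fx=8,fy=8,interpolation=cv2.INTER_CUBIC),cv2.resize(a[200:245,245:295],None,fx=8,fy=8,interpolation=cv2.INTER_CUBIC)])
cv2.imwrite("pics/s10.png",A)
```

```text
t 13.8 tip z 0.0781698605329904 z ang 47.0 rel y,z mm [18.63359905 35.85382539] F [-5.8  4.1  2.4]
```

View pics/s10.png

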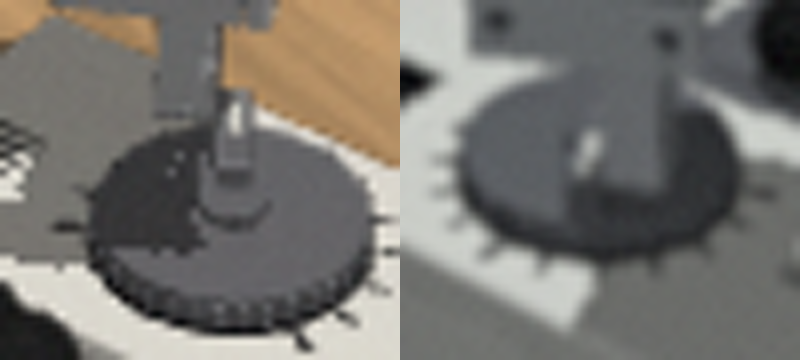

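Emit:
{"method": "step_arm", "body": {
  "motion": "0 0 -0.132 0.05 0.035 0 0;0 0 -0.132 0.05 0.035 0 0;0 0 0 0 0 0 0;0 0 0 0 0 0 0;0 0 0 0 0 0 0;0 0 0 0 0 0 0"
}}

```text
time: 14.4
tool_pos: [0.5801, 0.0458, 0.0974]
ee_rot: [-1.601, 1.571, -0.852]
wrist_force: [0.0, -0.3, -0.1]
width: 0.0007
```

Emit:
{"method": "step_arm", "body": {
  "motion": "0 0 0.3 0 0 0 0;0 0 0.6 0 0 0 0;0 0 0.6 0 0 0 0;0 -1 0 0 0 0 0;0 -2 0 0 0 0 0;0 -2 0 0 0 0 0;0 -2 0 0 0 0 0;0 -1 0 0 0 0 0;0 0 0 0 0 0 0"
}}

```text
time: 15.15
tool_pos: [0.5716, 0.0572, 0.1815]
ee_rot: [-0.74, 1.564, 0.008]
wrist_force: [0.4, 0.4, 0.1]
width: 0.0005
```

Run:
```python
from h import *
p=camera_params("wrist");o=st();w=snapshot("wrist")[:,:,::-1];s=snapshot("side")[:,:,::-1];a=snapshot("scene")[:,:,::-1]
A=np.hstack([cv2.resize(s[175:220,265:315],None,fx=8,fy=8,interpolation=cv2.INTER_CUBIC),cv2.resize(a[200:245,245:295],None,fx=8,fy=8,interpolation=cv2.INTER_CUBIC)])
cv2.imwrite("pics/s11.png",A);cv2.imwrite("pics/w11.png",cv2.resize(w,(800,600)));np.save("p11.npy",p,allow_pickle=True)
print(o['tool_pos'])
```

```text
t 15.15 tip z 0.16250036229596856 z ang 42.9 rel y,z mm [28.07011316 38.5131389 ] F [0.4 0.4 0.1]
[0.57162157 0.05716516 0.18150036]
```

View pics/s11.png

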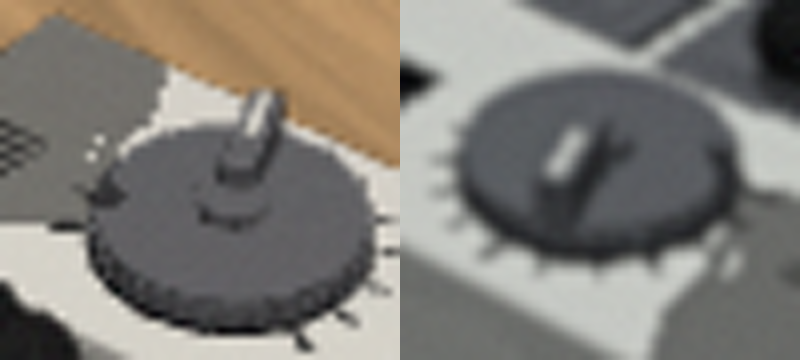

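View pics/w11.png

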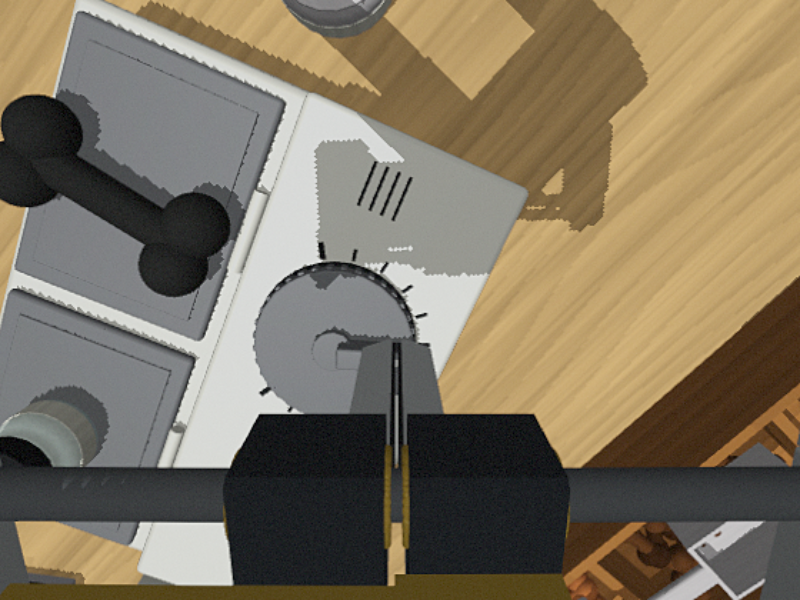

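Emit:
{"method": "step_arm", "body": {
  "motion": "0 0 -1.36 -0.79 0 0 0;0 0 -2.72 -1.57 0 0 0;0 0 -2.72 -1.57 0 0 0;0 0 -2.72 -1.57 0 0 0;0 0 -2.72 -1.57 0 0 0;0 0 -2.72 -1.57 0 0 0;0 0 -1.36 -0.79 0 0 0;0 1.5 0 0 0 0 0;0 2 0 0 0 0 0;0 2 0 0 0 0 0;0 1.2 0 0 0 0 0;0 0.8 0 0 0 0 0;0 0 0 0 0 0 0;0 0 0 0 0 0 0"
}}

```text
time: 16.47
tool_pos: [0.6117, -0.1263, 0.1022]
ee_rot: [1.828, 1.57, 2.577]
wrist_force: [0.7, 0.2, -0.2]
width: 0.0006
```

Run:
```python
from h import *
o=st();s=snapshot("side")[:,:,::-1];a=snapshot("scene")[:,:,::-1];w=snapshot("wrist")[:,:,::-1]
A=np.hstack([cv2.resize(s[195:240,315:365],None,fx=8,fy=8,interpolation=cv2.INTER_CUBIC),cv2.resize(a[175:220,205:255],None,fx=8,fy=8,interpolation=cv2.INTER_CUBIC)])
cv2.imwrite("pics/s12.png",A);cv2.imwrite("pics/w12.png",w)
print(o['tool_pos']);t=o['tool_pos'];K=[.6135,-.1265,.086]
print((proj("side",[t,K])-[315,195])*8,(proj("scene",[t,K])-[205,175])*8+[400,0])
```

```text
t 16.4667 tip z 0.08317877471176094 z ang 42.9 rel y,z mm [-132.70313339  -58.00043761] F [ 0.7  0.2 -0.2]
[ 0.61167108 -0.12634628  0.10217877]
[[201.41038408 199.64235896]
 [201.12836094 236.55615682]] [[599.05751229 157.16436057]
 [596.12290347 197.34857207]]
```

View pics/s12.png

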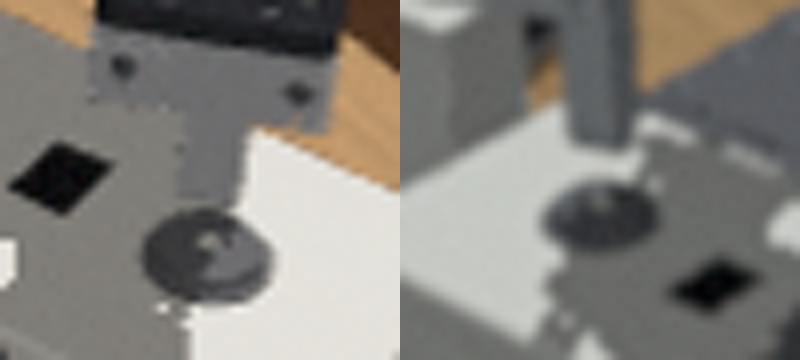

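View pics/w12.png

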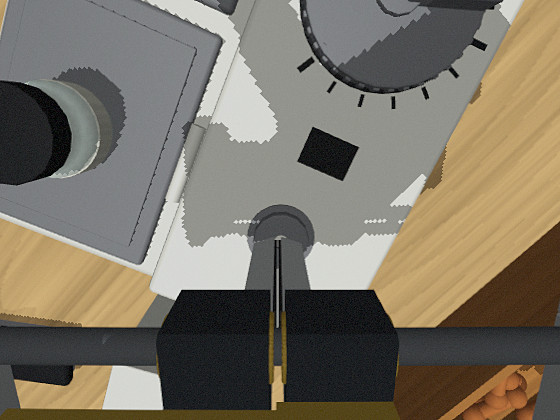

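The tip stands over the key's centre dot (side 210,240; scene 603,203), about 16 mm above it. Pressing in small steps.

Emit:
{"method": "step_arm", "body": {
  "motion": "0 0.6 0 0.1 0 0 0;0 0.5 0 0 0 0 0;0 0.3 0 0 0 0 0;0 0.2 0 0 0 0 0;0 0 0 0 0 0 0;0 0 0 0 0 0 0"
}}

```text
time: 17.12
tool_pos: [0.6123, -0.1261, 0.086]
ee_rot: [2.018, 1.57, 2.766]
wrist_force: [1.0, 0.3, 0.6]
width: 0.0005
```

Emit:
{"method": "step_arm", "body": {
  "motion": "0 0.2 0 0 0 0 0;0 0.2 0 0 0 0 0;0 0.1 0 0 0 0 0;0 0 0 0 0 0 0;0 0 0 0 0 0 0"
}}

```text
time: 17.53
tool_pos: [0.6126, -0.1262, 0.0818]
ee_rot: [-0.927, 1.57, -0.179]
wrist_force: [-0.4, -1.4, 1.5]
width: 0.0007
```

Emit:
{"method": "step_arm", "body": {
  "motion": "0 0.2 0 0 0 0 0;0 0.2 0 0 0 0 0;0 0.1 0 0 0 0 0;0 0 0 0 0 0 0;0 0 0 0 0 0 0"
}}

```text
time: 17.95
tool_pos: [0.6127, -0.1262, 0.077]
ee_rot: [-0.969, 1.57, -0.221]
wrist_force: [-1.2, -0.0, 5.0]
width: 0.0003
```

Emit:
{"method": "step_arm", "body": {
  "motion": "0 0.2 0 0 0 0 0;0 0.1 0 0 0 0 0;0 0 0 0 0 0 0;0 0 0 0 0 0 0"
}}

```text
time: 18.28
tool_pos: [0.6128, -0.1262, 0.0766]
ee_rot: [-1.073, 1.569, -0.325]
wrist_force: [-5.1, 1.5, 12.7]
width: 0.0003
```

The key has bottomed: the force rose to 12.7 N while the TCP barely moved. I'll take a quick look, then withdraw.

Emit:
{"method": "step_arm", "body": {
  "motion": "0 -0.5 0 0 0 0 0;0 -1 0 0 0 0 0;0 -2 0 0 0 0 0;0 -3 0 0 0 0 0;0 -3 0 0 0 0 0;0 -2 0 0 0 0 0;0 0 1.5 -1 0 0 0;0 0 3 -2 0 0 0;0 0 3 -2 0 0 0;0 0 1.5 -1 0 0 0;0 0 0 0 0 0 0;0 0 0 0 0 0 0"
}}

```text
time: 19.28
tool_pos: [0.5071, -0.1008, 0.1885]
ee_rot: [-0.878, 1.57, -0.13]
wrist_force: [0.3, -0.5, 0.0]
width: 0.0009
```

Run:
```python
from h import *
o=st();s=snapshot("side")[:,:,::-1];a=snapshot("scene")[:,:,::-1]
A=np.hstack([cv2.resize(s[170:270,205:385],None,fx=4.4,fy=4.4,interpolation=cv2.INTER_CUBIC)]);cv2.imwrite("pics/s13.png",A)
cv2.imwrite("pics/a13.png",cv2.resize(a[165:275,185:355],None,fx=4.7,fy=4.7,interpolation=cv2.INTER_CUBIC))
for n,im in(("side",s),("scene",a)):
    d=cv2.absdiff(im,cv2.imread(f"pics/{n}0.png"));cv2.imwrite(f"pics/diff_{n}.png",cv2.convertScaleAbs(d,alpha=3))
```

```text
t 19.2833 tip z 0.16946905869223425 z ang 42.9 rel y,z mm [ -43.15007992 -117.07627034] F [ 0.3 -0.5  0. ]
```

View pics/s13.png

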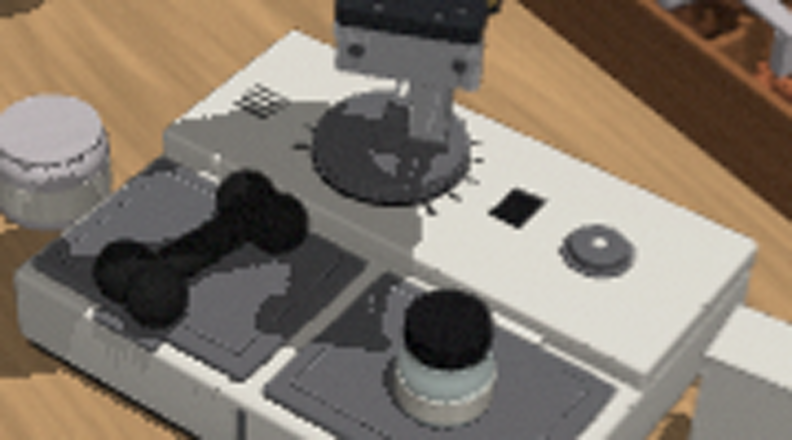

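View pics/a13.png

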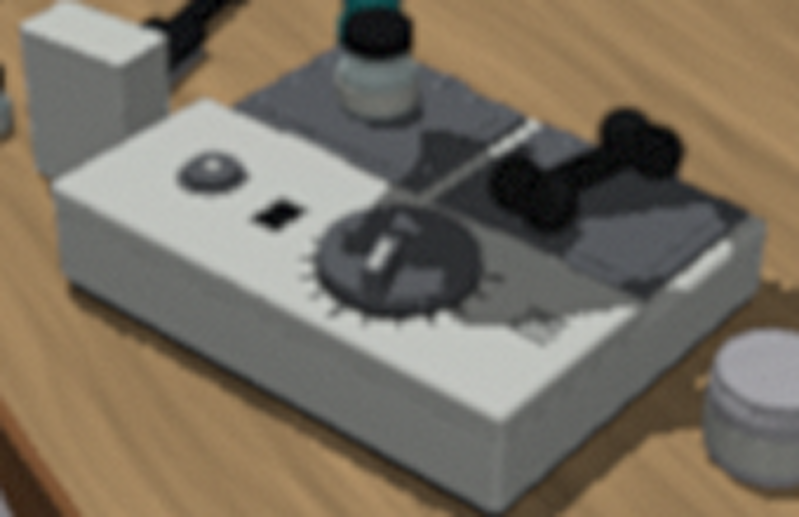

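View pics/diff_side.png

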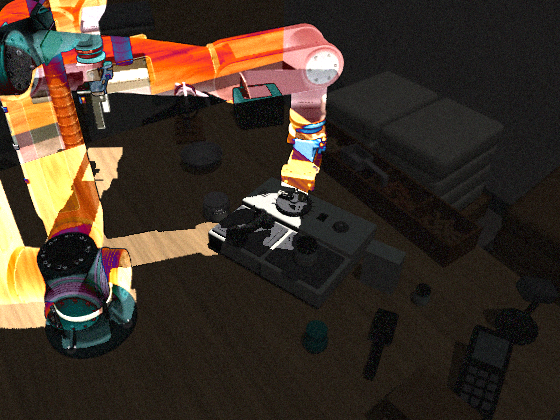

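The fin is in stop 5, the key is back up and none of the loose things has moved. Handing in.

```bash
python3 -c "
from bench import robot
print(robot.close_job(),robot.get_obs()['time'])"
```

```text
the job is handed in; nothing more can be done
the job is handed in; nothing more can be done
```

I pushed the dial fin from behind with the closed fingertips, clockwise from stop 1 to stop 5 (four clicks). Then I pressed the start key until it bottomed and withdrew. The job was handed in at about 19 s; it gave no verdict.

**Last checks:**
- **Dial:** the fin lay on the line predicted for stop 5 in the scene picture. The wrist view, counting the printed marks, showed the same.
- **Key:** the force rose to 12.7 N with almost no further travel, against the 5 N stated for fully down. In the pictures afterwards the key is up.
- **Loose things:** in the side view, the six loose things show no shift from the first picture. The scene view showed the same for those near the feeder.
- **Robot:** it stood clear, with about zero force on the wrist.

**What disagreed:**
- **Fingertip height:** with the gripper shut, the fingertips are about level with the TCP, not 19 mm ahead of it. My first sweep therefore passed over the fin without touching it. I saw this in the pictures, went back and repeated the push about 18 mm lower.
- **Feeder position:** the fit from the two fixed cameras and the wrist view differed by 3 to 5 mm. I went mainly by the wrist view.

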